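# Fish the glue spatula out through the gap in the deck

### The arm

A 6-joint arm with a two-finger parallel gripper is mounted at the origin on the work surface. World frame = base frame: x ahead of the robot, y to its left, z up, the work surface at z = 0. Lengths are in m, angles in rad, forces in N, time in s.
With the tool pointing down it reaches from about 0.325 to 0.85 m from the base axis. Payload 4.4 kg.
Tool frame: the origin (TCP) lies midway between the tips of the shut fingers; the grasp point (between the pads) lies 19 mm behind it (bot.tcp_to_grasp is the distance from the TCP to the grasp point, in m); y points along the fingers, x is the direction in which the jaws open and shut, and the axes are right-handed (so a half turn about y gives the same grasp; the last joint's range is limited). The gripper opens to 94 mm and grips with 3 to 60 N. Pads are 16 mm wide; open, the fingers measure 119 mm over their backs; the gripper's body (75 mm by 177 mm) begins 78 mm behind the grasp point.
Start: joints at [0.994, 0.207, 1.542, -0, 1.393, -0.15], TCP at [0.238, 0.523, 0.205] pointing down, gripper open.
Joint ranges: [-2.73, 2.73], [-0.86, 2.22], [0.23, 2.46], [-1.11, 4.25], [0.08, 2.63], [-2.82, 2.82]. Speed limits (rad/s): [2.79, 2.79, 3.14, 3.14, 3.14, 3.14].

### API

Orientations are given as a unit quaternion [w, x, y, z].
In Python, from rig import bot, vision, ticket gives the robot as it stands.
- The arm moves only by the tool send_rows, never from a script. Its argument "deltas" is a list of rows, each a list of 3 entries, a list of its own where there are three numbers: the shift along the tool's x, y, z in m, then the turn, a rotation vector about the tool's x, y, z in rad, then the closure in counts, from 0 (fully open) to 255 (shut). A call has 1 to 12 rows; each row shifts and turns the commanded pose from where the row before left it, along the tool's axes as they then stand; what a row does not reach is not made up. A row lasts 1/12 s, in which the tool goes at most 41.7 mm and 7.16 degrees, less where a joint would pass 70% of its speed; a pose out of reach is approached as far as the arm can. A call is refused whole if a number of a shift passes 0.0417 or a number of a turn 0.125, either way. A call with a gripper value outside its range is refused whole. The fingers move at their own pace and stop on an object; "grip_force" is the grip in N (left out, the last holds). Time passes only in rows, so rows that do not move let the fingers close. It gives the time, the measured TCP pose, the force and the opening at its end, in the units of the state.
- bot.state(): the state, without advancing time (a new reading comes with each control period).
- vision.get_image(name): name is "scene" or "top"; returns a dict with "color" (384x512x3 uint8, blue, green, red), "fov_y" (degrees; the focal length in pixels is half the picture's height over the tangent of half this angle, whatever the lens; pixels are square), "cx", "cy" (the principal point, pixels), "origin" and "attitude" of the camera in the world. Camera axes: x right, y down, z forward; pixel columns grow to the right and rows downward; lengths in m; the calibration is good to about 2 mm. A picture is of the moment at which its call begins. There is no depth.
- ticket.finish_job(): hands the job in, once; it reports no verdict.
The state is a dict: "clock": time; "joints": joint angles; "qvel": joint speeds; "joint_efforts": joint torques, N m; "ee_pos": TCP position; "eef_rot": TCP orientation; "wrist_force": force on the tool from outside, world axes, zero at the start; "ft_torque": the same for the moment, N m; "gripper_width": finger opening in m.
Only numpy, scipy, OpenCV 4.12 (cv2) and the standard library are available. Lean on these libraries where they do the work, as an engineer would, in place of code of your own. Each camera call takes 0.05 s, during which the arm holds its last target. There are 200 camera calls.

### The job

The long wooden glue spatula has dropped through the gap between the deck boards of the half-built step and lies on the bench inside it. Reach in, take hold of it, tilt it so that it comes out slantwise, one end first, and finish while holding it still in the gripper with the whole spatula at least 5 cm above the boards. Do not put it down or let go, and leave the other things on the bench and on the boards where they are.

Things in the scene. Friction and masses are not known exactly. Their poses are not given: they have to be found in the camera images.
- step: Half-built wooden step, fixed on the bench, hollow, its floor the bench top. Origin on the bench under the gap's centre; x level, away from the robot across the two deck boards; y left, along them; z up. Side rails (inner faces y +-105 mm) and end headers (inner faces x +-243 mm): 76 mm high, 18 mm thick. The 16 mm deck boards lie on them (underside 76, top 92 mm high)
- gap (a point): Centre of the opening between the two deck boards, level with their tops (92 mm above the bench); axes as the step. The opening is 170 mm in x (between the boards) by 210 mm in y (between the side rails, whose tops are 16 mm lower than the boards'). Near board: x -85 to -261 mm, far board: x 85 to 261 mm, both 262 mm long in y
- spatula_mid (a point): Middle of the stiff wooden glue spatula, 8 mm above its flat underside. 300 mm long, 90 g, lying flat on the bench in the step, both ends under the boards. x along it to the blade end (away from the robot), z up. Handle 22 mm wide, 16 thick, from -150 to +60 mm; then the blade, up to 42 wide, 12 to 14 thick, to +150. It balances about 15 mm ahead of this point
- spatula_tip (a point): Blade end of the spatula: on its axis, 150 mm ahead of the middle, 8 mm above the underside
- spatula_end (a point): Handle end of the spatula: on its axis, 150 mm behind the middle, 8 mm above the underside
- sander: cork sanding block, 70 x 42 x 28 mm, lying near the left end of the far deck board; leave it alone. The point is the centre of its underside
- offcut: short wooden offcut, 55 x 40 x 22 mm, lying near the right end of the far deck board; leave it alone. The point is the centre of its underside
- glue: standing glue bottle, 64 mm across, 170 mm tall, on the bench to the left; leave it alone. The point is the centre of its underside
- screws: closed jar, 72 mm across, 85 mm tall, on the bench to the right; leave it alone. The point is the centre of its underside
- hammer: hammer lying on the bench to the right; leave it alone. The point lies on its underside
- block: wooden block, 120 x 60 x 45 mm, on the bench to the left; leave it alone. The point is the centre of its underside

How it is judged:
On the way:
1. the spatula sticks out slantwise: one end above the deck boards while the other end is still below them (((height (world z) of spatula_tip above 0.1 m and height (world z) of spatula_end below 0.076 m) or (height (world z) of spatula_end above 0.1 m and height (world z) of spatula_tip below 0.076 m))), for 0.1 s.
At the end, for the whole second after the job is handed in: The gripper still holds the spatula, at rest (under 30 mm/s), both its ends more than 140 mm above the bench (about 50 mm above the deck boards), not touching the step (height (world z) of each of spatula_tip, spatula_end above 0.14 m and contact force between spatula and the fingers above 1 N and contact force between spatula and step below 0.1 N and linear speed of spatula below 0.03 m/s); the arm keeps its last pose, push and grip.
It fails at once if the sanding block or the offcut on the deck is moved more than 30 mm (distance of any of sander, offcut from where it was at the start of the episode above 0.03 m).
It fails at once if the bottle, jar, hammer or block on the bench is moved more than 30 mm (distance of any of glue, screws, hammer, block from where it was at the start of the episode above 0.03 m).
It also fails if it takes over 38 s, if anything falls off the work surface, if the arm or the gripper's body presses on something with over 40 N, if the wrist force passes 120 N, or if a joint passes its speed limit or range.

## Working session

There is one attempt and no reset: what is moved stays moved. The work goes in short steps, Python scripts to look and compute and a tool call to move; the robot and the scene stay as the last step left them, time stands still between calls to the robot, and variables do not carry over. Pictures are saved under pics/ and viewed, about 8 in all and at most 12, crops included, and the job is handed in when it is done.

Besides the shell and the picture viewer there is one more tool, called after "Request:" as name(argument=value, ...) on one line, values as JSON. send_rows: Moves the arm, as the interface text tells. Its arguments: {"type":"object","properties":{"deltas":{"type":"array"},"grip_force":{"type":"number"}},"required":["deltas"]}

```bash
ls; mkdir -p pics
python3 - <<'E'
from rig import bot, vision
import cv2
print(bot.state(), bot.tcp_to_grasp)
for n in("scene","top"):
    d=vision.get_image(n); cv2.imwrite(f"pics/{n}0.png",d["color"]); print(n,{k:v for k,v in d.items() if k!="color"})
E
```

```text
pics
{'clock': 0.0, 'joints': array([ 9.93468740e-01,  2.07399198e-01,  1.54291871e+00, -2.30081448e-05,
        1.39351366e+00, -1.50514060e-01]), 'qvel': array([ 9.71227371e-04,  3.80233918e-05, -2.25923233e-03, -1.73981146e-03,
        5.47909101e-04, -1.11303593e-03]), 'joint_efforts': array([ 9.38803851e-05, -3.70880234e+01, -2.81415886e+01,  6.99556363e-02,
        3.58302786e-02, -1.59664955e-04]), 'ee_pos': array([0.23761768, 0.52272786, 0.20431935]), 'eef_rot': array([-0.59422053,  0.59488283,  0.38204418, -0.38348223]), 'wrist_force': array([ 0.12092022, -0.40417393,  0.19359035]), 'ft_torque': array([-0.03624676, -0.02858201, -0.00589733]), 'gripper_width': 0.09405547687021149} 0.0188
scene {'fov_y': 49.553443730242265, 'cx': 256.6280360125365, 'cy': 188.3966290120672, 'origin': array([ 1.28243348, -0.72547992,  1.13492461]), 'attitude': array([-0.34644681,  0.85965013,  0.34759945, -0.14195382])}
top {'fov_y': 52.86325282175687, 'cx': 257.26615599618367, 'cy': 190.0484600214009, 'origin': array([ 0.44402745, -0.00943323,  1.28187433]), 'attitude': array([ 0.05231311, -0.69724906,  0.71395249, -0.03713384])}
```

View pics/top0.png

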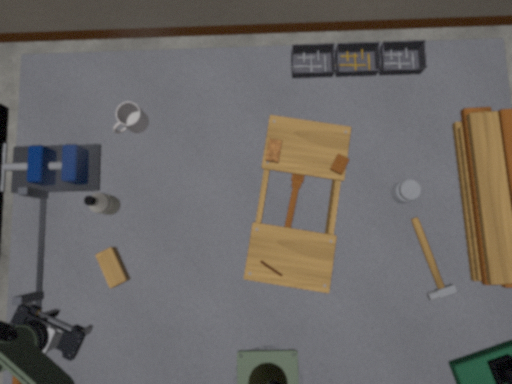

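View pics/scene0.png

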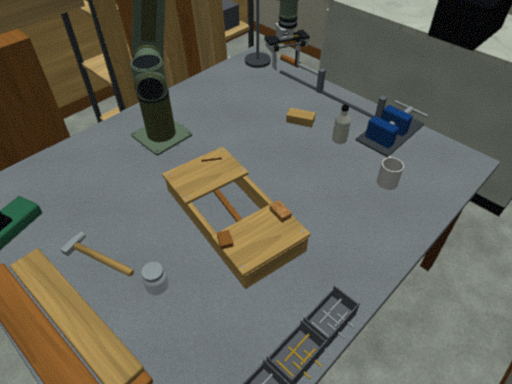

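Top view: the step is centred near px (298,203), with the spatula visible in the gap from about (290,227) to (297,175), blade up (away from the robot). The sander is at (273,150), the offcut at (340,164), and a pencil-like stick lies on the near board at (271,268). The scene view agrees.

```bash
cat > h.py <<'E'
import numpy as np, cv2
from scipy.spatial.transform import Rotation as R
def rot(q): return R.from_quat(np.r_[q[1:],q[0]])
def ray(d,uv):
    f=d["color"].shape[0]/2/np.tan(np.radians(d["fov_y"]/2))
    uv=np.atleast_2d(np.asarray(uv,float))
    v=np.c_[(uv[:,0]-d["cx"])/f,(uv[:,1]-d["cy"])/f,np.ones(len(uv))]
    return rot(d["attitude"]).apply(v)
def cast(d,uv,z):
    v=ray(d,uv); o=d["origin"]; return o+v*((z-o[2])/v[:,2])[:,None]
def proj(d,p):
    f=d["color"].shape[0]/2/np.tan(np.radians(d["fov_y"]/2))
    c=rot(d["attitude"]).inv().apply(np.atleast_2d(p)-d["origin"])
    return np.c_[c[:,0]/c[:,2]*f+d["cx"],c[:,1]/c[:,2]*f+d["cy"]]
E
python3 - <<'E'
from h import *
from rig import vision
d=vision.get_image("top"); im=d["color"]
c=im[105:305,235:365]; cv2.imwrite("pics/crop1.png",cv2.resize(c,None,fx=3.5,fy=3,interpolation=cv2.INTER_CUBIC) if 0 else cv2.resize(c,None,fx=3,fy=3,interpolation=cv2.INTER_CUBIC))
hsv=cv2.cvtColor(im,cv2.COLOR_BGR2HSV)
for p in [(293,205),(296,182),(290,140),(290,255),(263,200),(333,205),(273,150),(340,164)]: print(p,hsv[p[1],p[0]])
E
```

```text
(293, 205) [ 14 157 130]
(296, 182) [ 15 167 133]
(290, 140) [ 18 115 157]
(290, 255) [ 18 123 160]
(263, 200) [ 18 105 156]
(333, 205) [ 19 116 154]
(273, 150) [ 14 127 157]
(340, 164) [ 15 167 131]
```

View pics/crop1.png

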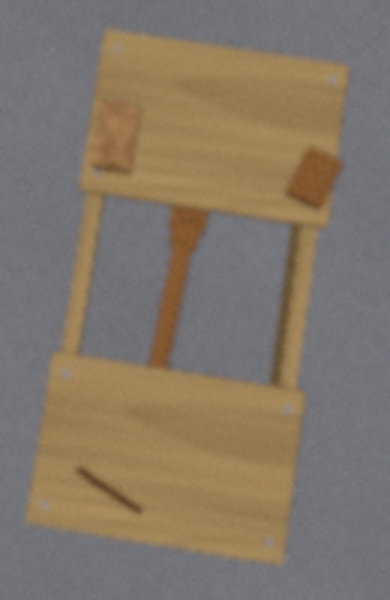

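The enlarged crop shows the boards' corners and the spatula handle entering under the near board at about crop (158,365). It widens to the blade at about (182,240) and passes under the far board at (188,207). I'll fit these now.

Run:
```python
from h import *
from rig import vision
d=vision.get_image("top"); im=d["color"]
off=np.array([235,105])
far=np.array([(105,30),(348,67),(327,225),(82,190)])/3+off
near=np.array([(55,352),(302,393),(283,562),(27,520)])/3+off
F=cast(d,far,.092);N=cast(d,near,.092)
print("far",F.round(3).tolist());print("near",N.round(3).tolist())
print("sizes",[np.linalg.norm(F[i]-F[(i+1)%4]).round(3) for i in range(4)],[np.linalg.norm(N[i]-N[(i+1)%4]).round(3) for i in range(4)])
out=np.array([F[0],F[1],N[2],N[3]]); c=out.mean(0); c2=np.array([F[3],F[2],N[0],N[1]]).mean(0)
ex=(out[0]+out[1]-out[2]-out[3])[:2];yaw=np.arctan2(ex[1],ex[0]);print("centre",c.round(4),c2.round(4),"len",np.linalg.norm(ex)/2,"yaw",np.degrees(yaw))
hsv=cv2.cvtColor(im,cv2.COLOR_BGR2HSV)
m=((hsv[...,0]<17)&(hsv[...,1]>130)&(hsv[...,2]>70)).astype(np.uint8)
n,l,s,cc=cv2.connectedComponentsWithStats(m)
k=l[205,293];print(s[k],cc[k])
ys,xs=np.where(l==k)
# local coords in step frame per row; silhouette taken at z=.016 (top face)
S=R.from_euler('z',yaw)
for y in range(ys.min(),ys.max()+1):
    x=xs[ys==y]; P=cast(d,[(x.min()-.5,y),(x.max()+.5,y)],.016)
    L=S.inv().apply(P-np.r_[c[:2],0]); print(y,x.min(),x.max(),"L",L[:,:2].round(3).tolist(),"W",P.mean(0)[:2].round(4))
for nm,p in(("sander",(273,150)),("offcut",(340,164))):print(nm,S.inv().apply(cast(d,[p],.115)-np.r_[c[:2],0]).round(3))
```

```text
far [[0.835, -0.031, 0.092], [0.788, -0.286, 0.092], [0.62, -0.255, 0.092], [0.664, -0.003, 0.092]]
near [[0.496, 0.029, 0.092], [0.449, -0.221, 0.092], [0.282, -0.194, 0.092], [0.328, 0.061, 0.092]]
sizes [np.float64(0.259), np.float64(0.17), np.float64(0.256), np.float64(0.174)] [np.float64(0.254), np.float64(0.169), np.float64(0.259), np.float64(0.171)]
centre [ 0.5582 -0.1127  0.092 ] [ 0.5573 -0.1126  0.092 ] len 0.5148184109248649 yaw -10.244680332807063
[285 174  18  53 310] [293.50967742 196.23225806]
174 293 299 L [[0.094, 0.028], [0.098, 0.005]] W [ 0.6558 -0.1136]
175 293 302 L [[0.091, 0.027], [0.096, -0.005]] W [ 0.6524 -0.1184]
176 293 302 L [[0.088, 0.027], [0.093, -0.006]] W [ 0.649  -0.1183]
177 293 302 L [[0.084, 0.026], [0.09, -0.006]] W [ 0.6457 -0.1182]
178 292 302 L [[0.081, 0.029], [0.086, -0.007]] W [ 0.6423 -0.1164]
179 292 302 L [[0.077, 0.029], [0.083, -0.007]] W [ 0.639  -0.1163]
180 293 302 L [[0.075, 0.025], [0.08, -0.008]] W [ 0.6356 -0.1178]
181 293 301 L [[0.071, 0.025], [0.076, -0.005]] W [ 0.6323 -0.116 ]
182 293 301 L [[0.068, 0.024], [0.072, -0.00
[... 2363 characters left out ...]
1]] W [ 0.5141 -0.0858]
218 287 291 L [[-0.053, 0.026], [-0.05, 0.01]] W [ 0.5108 -0.0857]
219 287 291 L [[-0.056, 0.026], [-0.053, 0.01]] W [ 0.5075 -0.0856]
220 287 291 L [[-0.059, 0.025], [-0.057, 0.009]] W [ 0.5043 -0.0855]
221 287 290 L [[-0.062, 0.025], [-0.06, 0.012]] W [ 0.5011 -0.0837]
222 286 290 L [[-0.066, 0.028], [-0.064, 0.011]] W [ 0.4978 -0.082 ]
223 286 290 L [[-0.069, 0.027], [-0.067, 0.011]] W [ 0.4946 -0.0819]
224 286 289 L [[-0.073, 0.027], [-0.071, 0.014]] W [ 0.4914 -0.0801]
225 286 289 L [[-0.076, 0.026], [-0.074, 0.013]] W [ 0.4881 -0.08  ]
226 285 289 L [[-0.08, 0.029], [-0.077, 0.013]] W [ 0.4849 -0.0783]
sander [[0.142 0.102 0.115]]
offcut [[ 0.13  -0.107  0.115]]
```

```bash
cat >> h.py <<'E'
from scipy.linalg import expm,logm
def T(r,p): M=np.eye(4); M[:3,:3]=r.as_matrix(); M[:3,3]=p; return M
def now():
    from rig import bot
    s=bot.state(); return T(rot(s["eef_rot"]),s["ee_pos"]),s
def row(A,B,n):
    "constant tool-frame row that takes pose A to pose B in n rows"
    D=expm(np.real(logm(np.linalg.inv(A)@B))/n)
    return D[:3,3].round(4).tolist(),R.from_matrix(D[:3,:3]).as_rotvec().round(4).tolist()
def tool(p,u,tilt,sgn):
    "TCP pose at p; spatula level direction u, blade raised by tilt; jaws across"
    u=np.r_[u,0]/np.linalg.norm(u); up=np.array([0,0,1.])
    a=u*np.cos(tilt)+up*np.sin(tilt); n=-u*np.sin(tilt)+up*np.cos(tilt)
    z=a*sgn; y=-n; return T(R.from_matrix(np.c_[np.cross(y,z),y,z]),p)
E
python3 - <<'E'
from h import *
A,s=now(); print(A.round(3).tolist())
u=np.array([.9686,-.2487])
for sg in(1,-1):
    B=tool([.589,-.105,.2],u,0,sg); rv=R.from_matrix(A[:3,:3].T@B[:3,:3]).as_rotvec(); print(sg,rv.round(3))
    for n in (20,24): print(n,row(A,B,n))
from rig import vision
d=vision.get_image("top")
print("glue",cast(d,[(95,203)],.17),"block",cast(d,[(112,267)],.045))
E
```

```text
[[0.414, -0.001, -0.91, 0.238], [0.91, -0.001, 0.414, 0.523], [-0.001, -1.0, 0.0, 0.205], [0.0, 0.0, 0.0, 1.0]]
1 [ 2.000e-03  2.966e+00 -0.000e+00]
20 ([0.0374, 0.0002, -0.0382], [0.0001, 0.1483, -0.0])
24 ([0.0316, 0.0002, -0.0315], [0.0001, 0.1236, -0.0])
-1 [-0.    -0.175 -0.001]
20 ([-0.0237, 0.0003, -0.0271], [-0.0, -0.0088, -0.0001])
24 ([-0.0198, 0.0002, -0.0226], [-0.0, -0.0073, -0.0001])
glue [[0.55963685 0.48729742 0.17      ]] block [[0.36705607 0.48224992 0.045     ]]
```

Request:
send_rows(deltas=[[[-0.0198,0.0002,-0.0226],[0,-0.0073,0],0],[[-0.0198,0.0002,-0.0226],[0,-0.0073,0],0],[[-0.0198,0.0002,-0.0226],[0,-0.0073,0],0],[[-0.0198,0.0002,-0.0226],[0,-0.0073,0],0],[[-0.0198,0.0002,-0.0226],[0,-0.0073,0],0],[[-0.0198,0.0002,-0.0226],[0,-0.0073,0],0],[[-0.0198,0.0002,-0.0226],[0,-0.0073,0],0],[[-0.0198,0.0002,-0.0226],[0,-0.0073,0],0],[[-0.0198,0.0002,-0.0226],[0,-0.0073,0],0],[[-0.0198,0.0002,-0.0226],[0,-0.0073,0],0],[[-0.0198,0.0002,-0.0226],[0,-0.0073,0],0],[[-0.0198,0.0002,-0.0226],[0,-0.0073,0],0]], grip_force=40)

```text
clock: 1.25
ee_pos: [0.3999, 0.1998, 0.2031]
eef_rot: [-0.577, 0.577, 0.409, -0.408]
wrist_force: [1.0, 1.0, -0.1]
gripper_width: 0.094
```

Request:
send_rows(deltas=[[[-0.0198,0.0002,-0.0226],[0,-0.0073,0],0],[[-0.0198,0.0002,-0.0226],[0,-0.0073,0],0],[[-0.0198,0.0002,-0.0226],[0,-0.0073,0],0],[[-0.0198,0.0002,-0.0226],[0,-0.0073,0],0],[[-0.0198,0.0002,-0.0226],[0,-0.0073,0],0],[[-0.0198,0.0002,-0.0226],[0,-0.0073,0],0],[[-0.0198,0.0002,-0.0226],[0,-0.0073,0],0],[[-0.0198,0.0002,-0.0226],[0,-0.0073,0],0],[[-0.0198,0.0002,-0.0226],[0,-0.0073,0],0],[[-0.0198,0.0002,-0.0226],[0,-0.0073,0],0],[[-0.0198,0.0002,-0.0226],[0,-0.0073,0],0],[[-0.0198,0.0002,-0.0226],[0,-0.0073,0],0]])

```text
clock: 2.25
ee_pos: [0.5892, -0.107, 0.2004]
eef_rot: [0.559, -0.559, -0.433, 0.433]
wrist_force: [1.1, -0.4, 1.0]
gripper_width: 0.094
```

Run:
```python
from h import *
from rig import vision
A,s=now(); print(s["ee_pos"],s["clock"],s["joints"].round(3))
u=np.array([.9686,-.2487])
print(row(A,tool([.589,-.105,.06],u,0,-1),8)); print(row(A,tool([.589,-.105,.003],u,0,-1),1))
d=vision.get_image("scene"); cv2.imwrite("pics/s1.png",cv2.resize(d["color"][40:300,120:340],None,fx=2.5,fy=2.3))
```

```text
[ 0.58915628 -0.10701911  0.20040854] 2.25 [-0.324  0.261  1.486  0.     1.395 -1.643]
([0.0002, 0.0176, 0.0001], [-0.0, -0.0, 0.0])
([0.0019, 0.1974, 0.0006], [-0.0004, -0.0002, 0.0001])
```

View pics/s1.png

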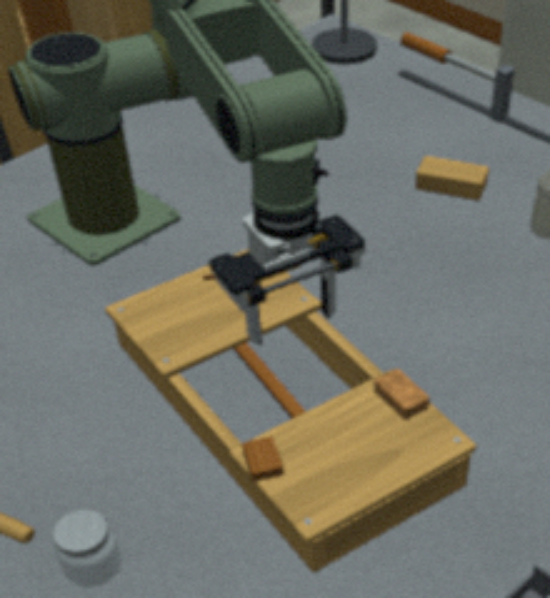

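The scene crop shows the open gripper hovering over the gap, with its fingers either side of the spatula line at about (262,370) and clear of the rails. I'll descend.

Request:
send_rows(deltas=[[[0.002,0.02,0],[0,0,0],0],[[0,0.02,0],[0,0,0],0],[[0,0.02,0],[0,0,0],0],[[0,0.02,0],[0,0,0],0],[[0,0.02,0],[0,0,0],0],[[0,0.02,0],[0,0,0],0],[[0,0.02,0],[0,0,0],0],[[0,0.02,0],[0,0,0],0],[[0,0.012,0],[0,0,0],0],[[0,0.01,0],[0,0,0],0],[[0,0.008,0],[0,0,0],0],[[0,0,0],[0,0,0],0]])

```text
clock: 3.3
ee_pos: [0.5881, -0.1034, 0.0092]
eef_rot: [0.56, -0.558, -0.433, 0.434]
wrist_force: [-0.5, -0.4, 0.8]
gripper_width: 0.0939
```

Run:
```python
from h import *
A,s=now(); print(s["ee_pos"],s["wrist_force"])
print(row(A,tool([.589,-.105,.003],[.9686,-.2487],0,-1),1))
```

```text
[ 0.58814257 -0.10336051  0.00917761] [-0.48231151 -0.40891928  0.78164922]
([-0.0014, 0.0062, -0.0013], [-0.0025, -0.0003, 0.0002])
```

Request:
send_rows(deltas=[[[-0.001,0.003,0],[0,0,0],0],[[0,0.003,0],[0,0,0],0],[[0,0,0],[0,0,0],150],[[0,0,0],[0,0,0],255],[[0,0,0],[0,0,0],255],[[0,0,0],[0,0,0],255],[[0,0,0],[0,0,0],255],[[0,0,0],[0,0,0],255],[[0,0,0],[0,0,0],255],[[0,0,0],[0,0,0],255]])

```text
clock: 4.13
ee_pos: [0.5889, -0.1047, 0.0047]
eef_rot: [-0.559, 0.559, 0.433, -0.433]
wrist_force: [0.1, -0.3, -0.6]
gripper_width: 0.0444
```

Run:
```python
from h import *
from rig import vision
A,s=now(); print(s["ee_pos"],s["wrist_force"],s["gripper_width"])
u=np.array([.9686,-.2487]);p=s["ee_pos"]
B=tool(np.r_[p[:2]-u*.066,.006],u,0,-1); print(row(A,B,6))
d=vision.get_image("top"); cv2.imwrite("pics/t2.png",cv2.resize(d["color"][105:305,235:365],None,fx=3,fy=3,interpolation=cv2.INTER_CUBIC))
```

```text
[ 0.58894528 -0.10467762  0.00469112] [ 0.14523595 -0.3229329  -0.55256629] 0.04438362274770237
([-0.0, -0.0002, 0.011], [0.0, -0.0, -0.0])
```

View pics/t2.png

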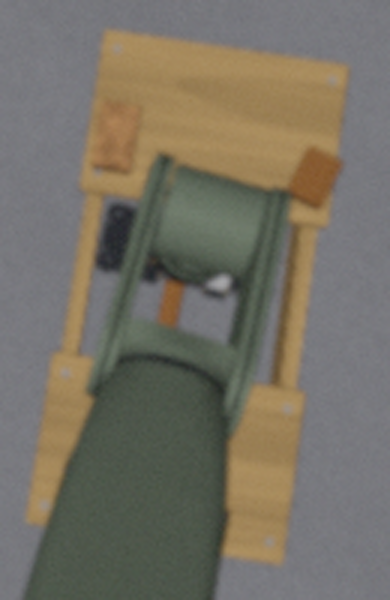

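The arm hides most of the gap in this top view, with the handle showing at (172,300). The opening reads 44 mm, so the fingers are probably still closing. I'll wait some more.

Request:
send_rows(deltas=[[[0,0.001,0],[0,0,0],255],[[0,0,0],[0,0,0],255],[[0,0,0],[0,0,0],255],[[0,0,0],[0,0,0],255],[[0,0,0],[0,0,0],255],[[0,0,0],[0,0,0],255],[[0,0,0],[0,0,0],255],[[0,0,0],[0,0,0],255]])

```text
clock: 4.85
ee_pos: [0.5887, -0.1047, 0.0035]
eef_rot: [0.559, -0.559, -0.433, 0.433]
wrist_force: [-0.5, 0.2, -0.6]
gripper_width: 0.0218
```

The opening is 21.8 mm, which matches the 22 mm handle. Next I lift 3 mm and slide it 66 mm towards the robot.

Request:
send_rows(deltas=[[[0,-0.003,0],[0,0,0],255],[[0,0,0.008],[0,0,0],255],[[0,0,0.01],[0,0,0],255],[[0,0,0.01],[0,0,0],255],[[0,0,0.01],[0,0,0],255],[[0,0,0.01],[0,0,0],255],[[0,0,0.01],[0,0,0],255],[[0,0,0.008],[0,0,0],255],[[0,0,0],[0,0,0],255],[[0,0,0],[0,0,0],255]])

```text
clock: 5.68
ee_pos: [0.5247, -0.0881, 0.0068]
eef_rot: [-0.559, 0.559, 0.433, -0.433]
wrist_force: [0.1, -0.0, -1.1]
gripper_width: 0.0217
```

Run:
```python
from h import *
from rig import vision
A,s=now(); print(s["ee_pos"],s["wrist_force"],s["gripper_width"])
d=vision.get_image("scene"); cv2.imwrite("pics/s3.png",cv2.resize(d["color"][130:290,150:320],None,fx=3.5,fy=3.5,interpolation=cv2.INTER_CUBIC))
# predicted tip (local grip s) projections
u=np.array([.9686,-.2487])
for a in (.1,.11,.12): print(a,proj(d,np.r_[s["ee_pos"][:2]+u*a,.012]).round(1))
# rotate about handle end: pivot 188 mm behind, underside
piv=np.r_[s["ee_pos"][:2]-u*.188,.003]; r=R.from_rotvec(np.r_[np.cross(np.r_[u,0],[0,0,1.])*.332])
B=T(r*R.from_matrix(A[:3,:3]),piv+r.apply(s["ee_pos"]-piv)); print(row(A,B,8),B[:3,3])
```

```text
[ 0.52472134 -0.0881449   0.00678521] [ 0.07746678 -0.02154311 -1.05960201] 0.021688605753731077
0.1 [[243.7 226.8]]
0.11 [[245.1 228.7]]
0.12 [[246.6 230.7]]
([-0.0, -0.0078, 0.0003], [-0.0415, 0.0, -0.0]) [ 0.5135821  -0.08528477  0.06785644]
```

View pics/s3.png

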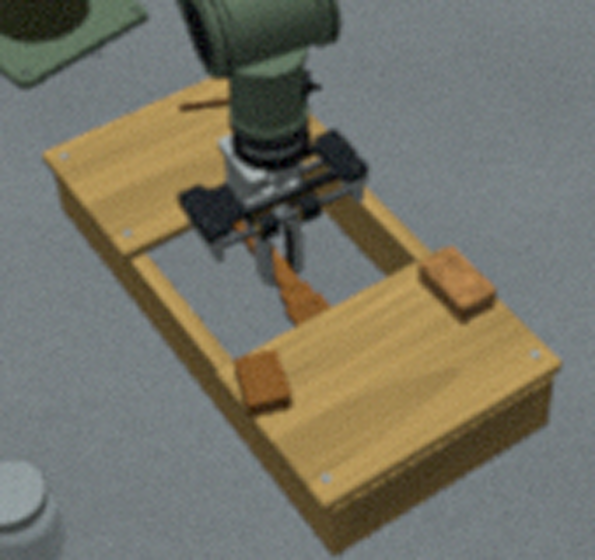

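The scene crop shows the spatula held and slid back, with the blade around (305,300). Its end is hidden behind the far board's edge from this angle, so I'll check the tip from the top camera.

Run:
```python
from h import *
from rig import vision
d=vision.get_image("top"); cv2.imwrite("pics/t4.png",cv2.resize(d["color"][140:240,245:345],None,fx=5,fy=5,interpolation=cv2.INTER_CUBIC))
A,s=now();u=np.array([.9686,-.2487])
for a in (.1,.11,.12): print(a,((proj(d,np.r_[s["ee_pos"][:2]+u*a,.012])-[245,140])*5).round())
```

```text
0.1 [[256. 221.]]
0.11 [[259. 206.]]
0.12 [[263. 191.]]
```

View pics/t4.png

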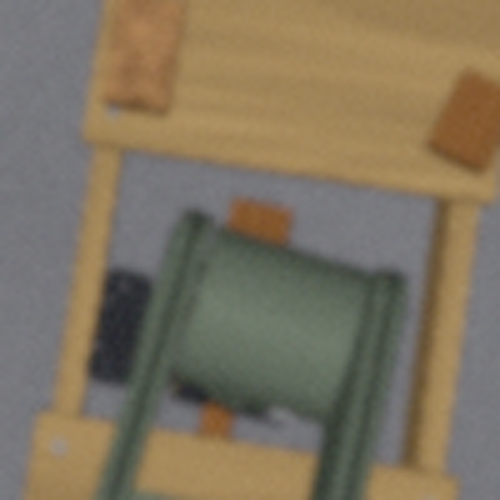

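The top crop shows the blade tip at (262,203), a clear 40 px short of the far board's edge at y≈165. That puts the tip 112 mm ahead of the TCP and the handle end 188 mm behind it, as planned. Next I tilt it 19° about the handle end.

Request:
send_rows(deltas=[[[0,-0.0078,0.0003],[-0.0415,0,0],255],[[0,-0.0078,0.0003],[-0.0415,0,0],255],[[0,-0.0078,0.0003],[-0.0415,0,0],255],[[0,-0.0078,0.0003],[-0.0415,0,0],255],[[0,-0.0078,0.0003],[-0.0415,0,0],255],[[0,-0.0078,0.0003],[-0.0415,0,0],255],[[0,-0.0078,0.0003],[-0.0415,0,0],255],[[0,-0.0078,0.0003],[-0.0415,0,0],255],[[0,0,0],[0,0,0],255],[[0,0,0],[0,0,0],255],[[0,0,0],[0,0,0],255]])

```text
clock: 6.7
ee_pos: [0.5148, -0.0858, 0.0681]
eef_rot: [-0.459, 0.644, 0.499, -0.356]
wrist_force: [-0.0, -0.3, -1.1]
gripper_width: 0.0218
```

```bash
cat >> h.py <<'E'
def ends(A):
    "tip and end if the grip did not slip: axis 5 mm ahead of TCP-ish along tool y"
    a=-A[:3,2]; o=A[:3,3]+A[:3,1]*-.005
    return o+a*.112,o-a*.188
E
python3 - <<'E'
from h import *
from rig import vision
A,s=now(); print(s["ee_pos"],s["wrist_force"],s["ft_torque"],s["gripper_width"])
print("tilt",np.degrees(np.arcsin(-A[2,2])),ends(A))
d=vision.get_image("scene"); cv2.imwrite("pics/s5.png",cv2.resize(d["color"][130:290,150:320],None,fx=3.5,fy=3.5,interpolation=cv2.INTER_CUBIC))
print([((proj(d,p)-[150,130])*3.5).round() for p in ends(A)])
E
```

```text
[ 0.51478854 -0.08577921  0.06808256] [-0.03433786 -0.2808972  -1.06695579] [0.03046489 0.21140811 0.03714985] 0.021798367995218067
tilt 19.037520011649477 (array([ 0.61574822, -0.11173683,  0.10934206]), array([ 0.34108999, -0.04111795,  0.01148588]))
[array([[322., 270.]]), array([[195., 164.]])]
```

View pics/s5.png

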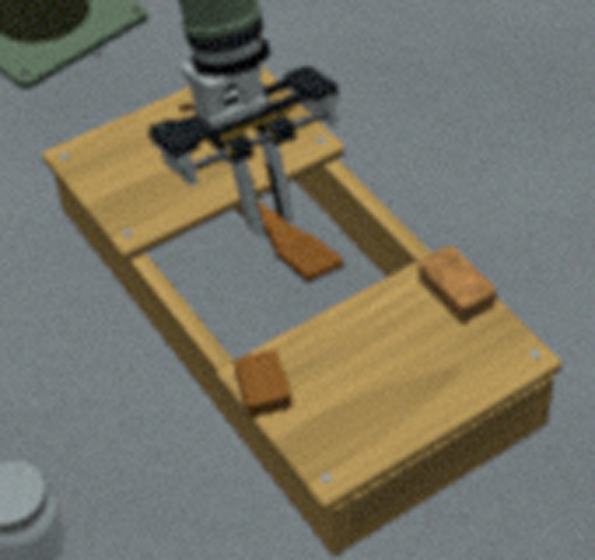

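The tip is at (325,271), against a prediction of (322,270). The blade follows the tilt with the tip at z≈0.109 m and the handle end at z≈0.011 m, and the deck items haven't moved. Now I pull it out along its own axis.

Request:
send_rows(deltas=[[[0,0,-0.008],[0,0,0],255],[[0,0,-0.015],[0,0,0],255],[[0,0,-0.016],[0,0,0],255],[[0,0,-0.016],[0,0,0],255],[[0,0,-0.016],[0,0,0],255],[[0,0,-0.016],[0,0,0],255],[[0,0,-0.016],[0,0,0],255],[[0,0,-0.016],[0,0,0],255],[[0,0,-0.016],[0,0,0],255],[[0,0,-0.016],[0,0,0],255],[[0,0,-0.016],[0,0,0],255],[[0,0,-0.007],[0,0,0],255]])

```text
clock: 7.75
ee_pos: [0.6765, -0.1275, 0.1255]
eef_rot: [-0.458, 0.644, 0.499, -0.355]
wrist_force: [0.5, -0.0, 0.2]
gripper_width: 0.0216
```

Run:
```python
from h import *
A,s=now(); print(s["wrist_force"],s["gripper_width"],ends(A))
c,sn=np.cos(np.radians(-10.24)),np.sin(np.radians(-10.24))
for e in ends(A): v=e[:2]-[.558,-.1127]; print("local",v@[c,sn],v@[-sn,c],e[2])
B=A.copy();B[2,3]+=.16;print(row(A,B,10))
```

```text
[ 0.54231601 -0.04994898  0.21813281] 0.021562814749066177 (array([ 0.77736252, -0.15339021,  0.1670497 ]), array([ 0.50295352, -0.08282431,  0.06845888]))
local 0.22310203260180825 -0.0010456132617210725 0.16704970345996295
local -0.05948074302235193 0.019614109956590735 0.06845887854664601
([-0.0, -0.0151, -0.0053], [0.0, -0.0, -0.0])
```

The handle end is now inside the gap, 26 mm clear of the near board. I'll lift it straight up.

Request:
send_rows(deltas=[[[0,-0.008,-0.0028],[0,0,0],255],[[0,-0.0151,-0.0053],[0,0,0],255],[[0,-0.0151,-0.0053],[0,0,0],255],[[0,-0.0151,-0.0053],[0,0,0],255],[[0,-0.0151,-0.0053],[0,0,0],255],[[0,-0.0151,-0.0053],[0,0,0],255],[[0,-0.0151,-0.0053],[0,0,0],255],[[0,-0.0151,-0.0053],[0,0,0],255],[[0,-0.0151,-0.0053],[0,0,0],255],[[0,-0.008,-0.0028],[0,0,0],255],[[0,0,0],[0,0,0],255],[[0,0,0],[0,0,0],255]])

```text
clock: 8.75
ee_pos: [0.6738, -0.1265, 0.2695]
eef_rot: [-0.459, 0.643, 0.499, -0.356]
wrist_force: [-0.3, 0.5, -1.7]
gripper_width: 0.0218
```

Request:
send_rows(deltas=[[[0,0,0],[0,0,0],255],[[0,0,0],[0,0,0],255],[[0,0,0],[0,0,0],255],[[0,0,0],[0,0,0],255],[[0,0,0],[0,0,0],255],[[0,0,0],[0,0,0],255]])

```text
clock: 9.25
ee_pos: [0.674, -0.1265, 0.2691]
eef_rot: [-0.459, 0.643, 0.499, -0.356]
wrist_force: [0.5, 0.0, -0.9]
gripper_width: 0.0215
```

Run:
```python
from h import *
from rig import vision
A,s=now(); print(s["clock"],s["wrist_force"],s["gripper_width"],abs(s["qvel"]).max(),ends(A))
d=vision.get_image("scene"); cv2.imwrite("pics/s6.png",cv2.resize(d["color"][90:310,100:350],None,fx=2.6,fy=2.6,interpolation=cv2.INTER_CUBIC))
print([((proj(d,p)-[100,90])*2.6).round() for p in ends(A)])
```

```text
9.25 [ 0.54909028  0.02726309 -0.85018208] 0.021523737281438218 0.0029796757007955798 (array([ 0.77499787, -0.15248679,  0.31025606]), array([ 0.5002584 , -0.08187102,  0.21262598]))
[array([[443., 277.]]), array([[319., 189.]])]
```

View pics/s6.png

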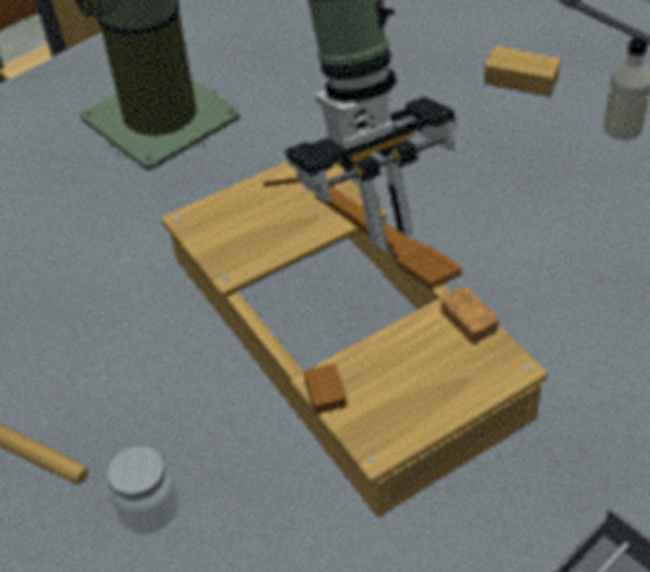

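The gap is empty and the spatula hangs above it, tip at about (442,275) against a prediction of (443,277), handle end near (330,190). The deck and bench items are where they were. I'll hand in.

```bash
python3 -c "
from rig import ticket
print(ticket.finish_job())"
```

```text
the job is handed in; nothing more can be done
None
```

The spatula is out of the step and held still in the gripper. I handed the job in at about 9.3 s; no verdict is reported.

- **How it came out:** I gripped the handle just behind the blade and slid it 66 mm towards the robot. I then tilted it 19° so the blade end rose first. At that point the tip was about 0.109 m high and the handle end about 0.011 m, which meets the slantwise condition. From there I pulled it out along its own axis and lifted it straight up.
- **Final height and grip:** The tip is at about 0.31 m and the handle end at about 0.21 m, both above the required 0.14 m. These heights are worked out from the arm's pose, assuming the spatula has not slipped. In the last picture the tip was within about 2 px of where that puts it. The gripper opening is 21.5 mm on the 22 mm handle, and the arm is at rest with wrist forces of about 1 N.
- **Other objects:** In the last picture the sanding block, offcut, jar, bottle and block look unmoved. The hammer was only partly in view and I did not measure any of them again, but the arm never went near the hammer.

No check failed or disagreed. The fingers closed more slowly than I had allowed for, so I waited until they had shut on the handle before moving.

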